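Clamp a dough guide strip in the bench thickness gauge

TASK

Check the aluminium dough guide strip in the bench thickness gauge: lay its end nearer the gauge on the rail, slide it along under the spindle and push it gently fully home against the end stop. Then turn the ratchet thimble clockwise, seen from above, until you feel it slip, stop there without grinding on, and let go, leaving the strip clamped and home; disturb nothing else on the counter.

Things in the scene. Friction and masses are not known exactly. Their poses are not given: they have to be found in the camera images.
- gauge: Bench thickness gauge, fixed. Origin on the table, on the vertical spindle axis; z up. A column (x 58 to 86, y -30 to 30 mm) carries an arm (x -18 to 70, y -22 to 22 mm, underside 100, top 126 mm up) over anvil and spindle. The 15 mm spindle does not turn; its face starts 3 to 9 mm above a strip laid on the anvil (not measured). Thimble turned clockwise from above: 2.5 mm down per rad.
- rail_end (a point): Middle of the outer end of the rail's top, at y = -178 mm of the gauge, 45 mm above the table. The rail, 12 mm wide, runs straight from here along the gauge's own y to the anvil, level with the anvil's top. Beside the rail nothing is higher than 14 mm, until the cheeks.
- mouth (a point): Mouth of the channel, at y = -34 mm of the gauge, mid-width, 45 mm above the table (level with rail and anvil). From here to the stop two cheeks rising to 56 mm guide the strip: the channel is 32 mm wide and 64 mm long, and runs along the gauge's own y.
- anvil: Steel anvil pad under the spindle, 32 mm wide, 44 mm along y. Origin on the spindle axis at its foot, 14 mm above the table; its flat top is 31 mm above this origin. The strip is clamped between it and the spindle; more than 85 N on it bruises the strip.
- stop: Rigid steel end stop, 44 mm wide, closing the channel. Origin at the middle of the foot of the face that the strip meets, 30 mm from the spindle axis along the gauge's +y and 14 mm above the table; its top is 58 mm above the table. Not to be pushed with more than 25 N.
- thimble: Ratchet thimble on top of the gauge: upright ribbed steel cylinder, 34 mm across, 40 mm tall, on the spindle axis. Origin: centre of its underside, 137 mm above the table; it turns but does not rise or fall, and stays where it is left. The 44 mm disc below it (129 to 135 mm up) turns with it and stands still when the ratchet slips.
- thimble_mid (a point): Centre of the thimble, 157 mm above the table: grip here. Moment while it is being turned clockwise (it falls back in pauses): about 0.08 N m running free; with the strip clamped it rises and the ratchet slips from about 0.23 N m (60 N on the strip). Slipping on tightens its spring by 0.05 N m (20 N on the strip) per rad: more than about 1.2 rad of slip bruises the strip.
- strip_mid (a point): Centre of the dough guide strip: a plain flat aluminium bar, 28 mm wide (its own x), 240 mm long (its own y), 10 mm thick (its own z), about 0.17 kg, lying loose on the table. This point is half-way up it, 5 mm above its underside.
- strip_end (a point): Middle of the +y end face of the strip, 120 mm from its centre: the end nearer the gauge at the start, which goes into it.
- strip: The same strip; origin at the centre of its underside.
- pin: Bystander, to be left alone: wooden rolling pin, 48 mm thick and 330 mm long over its handles. Origin at the centre of its underside.
- bowl: Bystander, to be left alone: steel bowl, 160 mm across, 60 mm high. Origin at the centre of its underside.
- shaker: Bystander, to be left alone: glass spice shaker with steel cap, 44 mm across, 100 mm high. Origin at the centre of its underside.
- oilcan: Bystander, to be left alone: conical steel oil can with a handle, 72 mm across at the foot, 115 mm high. Origin at the centre of its underside.
- spoon: Bystander, to be left alone: steel spoon, 170 mm long. Origin at the centre of its underside.
- scraper: Bystander, to be left alone: dough scraper, a flat 75 x 110 mm steel blade with a wooden grip. Origin at the centre of its underside.
- cutter: Bystander, to be left alone: thin steel ring cutter, 80 mm across, 35 mm high. Origin at the centre of its underside.
There are look-alikes about, which are no part of the job. Of the things like the strip, leave any that is orange; of the rest the larger one is meant.

How it is judged:
By the outcome, as a careful person would: the job done as asked, in the order asked, and still so for the second after the job is handed in, with the robot touching nothing.
It also fails if it takes over 72 s, if anything falls off the work surface, if the arm or the gripper's body presses on something with over 40 N, if the wrist force passes 120 N, or if a joint passes its speed limit or range.

ROBOT

A 6-joint arm with a two-finger parallel gripper is mounted at the origin on the work surface. World frame = base frame: x ahead of the robot, y to its left, z up, the work surface at z = 0. Lengths are in m, angles in degrees, forces in N, time in s.
With the tool pointing down it reaches from about 0.4 to 0.825 m from the base axis. Payload 7 kg.
Tool frame: the origin (TCP) lies on the front face of the gripper's body, between the roots of the fingers; the fingertips stand 66 mm ahead of it and the grasp point (between the pads) lies 47 mm ahead of it; z points along the fingers, y is the line along which they close (so a half turn about z gives the same grasp; the last joint's range is limited). The gripper opens to 88 mm and grips with 3 to 60 N. Pads are 19 mm wide; open, the fingers measure 130 mm over their backs; the gripper's body (78 mm by 193 mm) begins 47 mm behind the grasp point.
Start: joints at [90.934, 20.546, 0.682, 0, -70.136, -16.507], TCP at [0.181, 0.65, 0.292] pointing down, gripper open.
Joint ranges: [-176.03, 176.03], [-82.01, 121.73], [-58.28, 71.71], [-173.87, 95.51], [-174.79, -0.11], [-173.66, 173.66]. Speed limits (degrees/s): [136.94, 136.94, 172.46, 180, 180, 180].

INTERFACE

Orientations are given as [roll, pitch, yaw] about the fixed x, y, z axes, in that order (R = Rz(yaw) Ry(pitch) Rx(roll)).
In Python, from plant import ctrl gives the robot as it stands.
- The arm moves only by the tool send_rows, never from a script. Its argument "deltas" is a list of rows, each a list of 2 entries, a list of its own where there are three numbers: the shift along the tool's x, y, z each as a share of 800 mm, from -1 to 1, then the turn about the tool's z as a share of 90 degrees, from -1 to 1. A call has exactly 5 rows; each row is the pose to reach, as a shift and turn from the pose commanded when the call began, along the tool's axes at that moment; what a row does not reach only later rows make up. A row lasts 1/12 s, in which the tool goes at most 41.7 mm and 7.16 degrees, less where a joint would pass 70% of its speed; a pose out of reach is approached as far as the arm can. A call with a number of a shift or a turn outside -1 to 1 is refused whole. A call with a gripper value outside its range is refused whole. "gripper" is the opening, from 0 (shut) to 1 (fully open), set as the call begins (left out, the last holds). The fingers move at their own pace and stop on an object; the grip force is fixed at half the most. Time passes only in rows, so rows that repeat a pose let the fingers close, or fill a call up. It gives the time, the measured TCP pose, the force, the opening and the grip force at its end, in the units of the state.
- ctrl.get_obs(): the state, without advancing time (a new reading comes with each control period).
- ctrl.snapshot(name): name is "scene" or "top" or "wrist"; returns a dict with "color" (480x640x3 uint8, red, green, blue), "vertical_fov" (degrees; the focal length in pixels is half the picture's height over the tangent of half this angle, whatever the lens; pixels are square), "cx", "cy" (the principal point, pixels), "rvec" (rotation vector, rad) and "tvec" (3), from world to camera coordinates, as OpenCV has them. Camera axes: x right, y down, z forward; pixel columns grow to the right and rows downward; lengths in m; the calibration is good to about 2 mm. A picture is of the moment at which its call begins. There is no depth.
- ctrl.close_job(): hands the job in; it is judged then, once.
Trained networks look in a picture, given as the dict that the camera call returned (one of the last four; its "shot" number tells which), for a name from the list of things; names that differ only in an ending like _2 or _b are one class to them, and where a whole thing is asked for, a point or a joint stands for the part that bears it (a point fixed in the world has none). Each returns a list of dicts, best first, with "conf" (0 to 1); they miss things now and then, are a little off and sometimes report something else, mostly with a low value. They report only what shows in the picture. A call takes as long as a camera call. They do not tell look-alikes from the thing itself.
- ctrl.boxes_of(picture, thing): "xy" ([column, row] as shares, 0 to 1, of the picture: columns of its width, rows of its height, amid what is visible of it).
- ctrl.cut_out(picture, thing): "pixels" (480x640 bool, what is visible of it) and "xy" ([column, row] as shares, 0 to 1, of the picture: columns of its width, rows of its height, amid what is visible of it).
The state is a dict: "clock": time; "joint_pos": joint angles; "qvel": joint speeds; "tau": joint torques, N m; "tool_pos": TCP position; "orientation": TCP orientation; "force": force on the tool from outside, world axes, zero at the start; "moment": the same for the moment, N m; "opening": finger opening in m; "gripper_force": force on a finger pad.
Only numpy, scipy, OpenCV 4.12 (cv2) and the standard library are available. Lean on these libraries where they do the work, as an engineer would, in place of code of your own. Each camera call takes 0.05 s, during which the arm holds its last target. There are 200 camera calls.

## Working session

There is one attempt and no reset: what is moved stays moved. The work goes in short steps, Python scripts to look and compute and a tool call to move; the robot and the scene stay as the last step left them, time stands still between calls to the robot, and variables do not carry over. Pictures are saved under pics/ and viewed, at most 10 in all, crops included, and the job is handed in when it is done.

Besides the shell and the picture viewer there is one more tool, called as name(argument=value, ...) on one line, values as JSON. send_rows: Moves the arm, as the interface text tells. Shift numbers are shares of 800 mm and turn numbers shares of 90 degrees, none past 1 either way. Its arguments: {"type":"object","properties":{"deltas":{"type":"array","items":{"type":"array"}},"gripper":{"type":"number"}},"required":["deltas"]}

```bash
ls; mkdir -p pics
cat > h.py <<'E'
import numpy as np, cv2
from scipy.spatial.transform import Rotation as Ro
from plant import ctrl
def cam(s):
    R=cv2.Rodrigues(np.array(s["rvec"],float))[0]; t=np.array(s["tvec"],float).ravel()
    f=240/np.tan(np.radians(s["vertical_fov"])/2); return R,t,f
def ray(s,uv,z):
    R,t,f=cam(s); d=R.T@np.array([(uv[0]-s["cx"])/f,(uv[1]-s["cy"])/f,1]); c=-R.T@t
    return c+d*(z-c[2])/d[2]
def proj(s,p):
    R,t,f=cam(s); q=R@np.array(p,float)+t; return np.array([s["cx"]+f*q[0]/q[2],s["cy"]+f*q[1]/q[2]])
def save(s,n): cv2.imwrite("pics/"+n,s["color"][:,:,::-1])
def px(d): return np.array(d["xy"])*[640,480]
E
python3 - <<'E'
from h import *
o=ctrl.get_obs(); print(o)
s=ctrl.snapshot("top"); save(s,"top1.png")
for n,z in [("gauge",.1),("thimble",.177),("strip",.01),("stop",.058),("pin",0.02),("bowl",.03),("shaker",.1),("oilcan",.1),("spoon",0),("scraper",0),("cutter",.03),("rail_end",.045),("mouth",.045),("strip_end",.005)]:
    for d in ctrl.boxes_of(s,n): print(n,round(d["conf"],2),px(d).round(),ray(s,px(d),z)[:2].round(3))
s=ctrl.snapshot("scene"); save(s,"scene1.png")
E
```

```text
pics
{'clock': 0.0, 'joint_pos': array([ 9.09329656e+01,  2.05914830e+01,  6.35449075e-01, -2.00175086e-02,
       -7.01364386e+01, -1.65074041e+01]), 'qvel': array([-0.00893293, -0.05061978, -0.11330357,  0.02405003,  0.04423436,
       -0.02261635]), 'tau': array([-1.53086468e-03, -5.82713270e+01,  2.93062896e+01,  6.99726686e+00,
        6.84000668e-03, -1.57679519e-04]), 'tool_pos': array([0.18114   , 0.64985572, 0.29123511]), 'orientation': array([ 1.79905992e+02, -8.23534646e-03, -1.55812485e+01]), 'force': array([ 0.78966166,  0.58615241, -0.31715372]), 'moment': array([-0.02109847,  0.01102385,  0.01998851]), 'gripper_force': 0.0, 'opening': 0.08790955108438968}
gauge 0.95 [223. 220.] [0.581 0.214]
gauge 0.4 [217. 222.] [0.575 0.229]
thimble 0.73 [403. 204.] [ 0.619 -0.212]
thimble 0.6 [215. 220.] [0.573 0.22 ]
strip 0.79 [401. 271.] [ 0.465 -0.238]
strip 0.7 [290. 302.] [0.379 0.049]
strip 0.62 [379. 332.] [ 0.307 -0.182]
stop 0.58 [402. 268.] [ 0.472 -0.232]
pin 0.72 [439. 170.] [ 0.732 -0.333]
bowl 0.67 [327. 150.] [ 0.776 -0.037]
bowl 0.67 [229. 227.] [0.569 0.211]
shaker 0.73 [219. 327.] [0.321 0.216]
oilcan 0.85 [261. 152.] [0.751 0.127]
spoon 0.31 [171. 287.] [0.412 0.361]
scraper 0.83 [172. 287.] [0.413 0.359]
cutter 0.65 [458. 319.] [ 0.344 -0.382]
rail_end 0.61 [224. 217.] [0.594 0.222]
mouth 0.69 [229. 218.] [0.591 0.21 ]
mouth 0.42 [211. 222.] [0.58  0.254]
mouth 0.29 [458. 322.] [ 0.338 -0.379]
mouth 0.19 [169. 286.] [0.417 0.355]
strip_end 0.89 [397. 272.] [ 0.463 -0.229]
strip_end 0.74 [378. 331.] [ 0.308 -0.182]
strip_end 0.62 [291. 302.] [0.378 0.048]
```

View pics/top1.png

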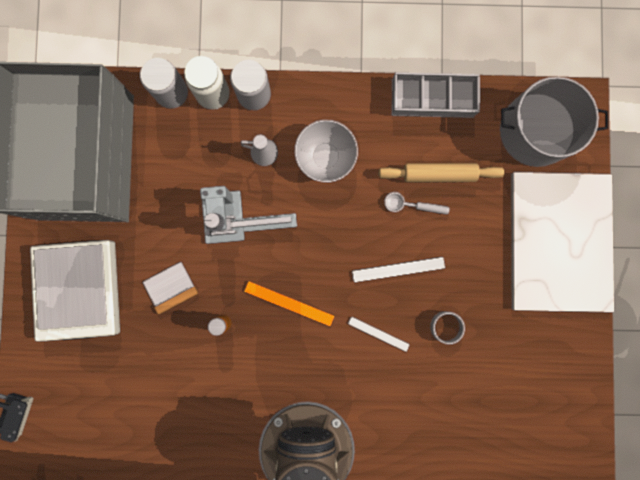

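View pics/scene1.png

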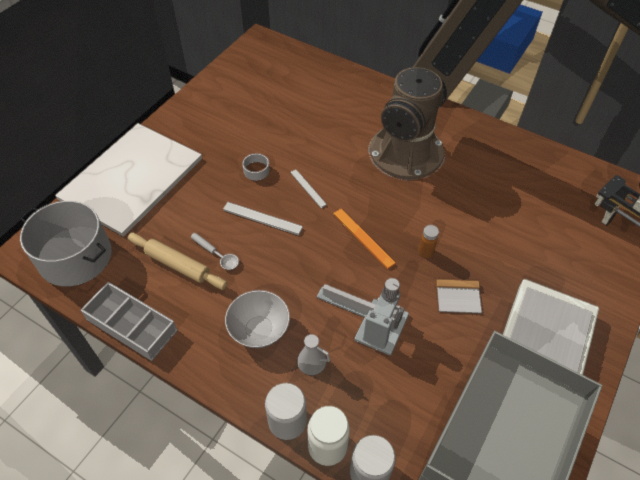

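The top view shows the gauge at (220,215), with its rail running right to (296,221). The large white strip runs from (353,276) to (444,264), and its left end is nearer the gauge. The orange strip and the short white one are decoys.

Run:
```python
from h import *
for c in ["top","scene"]:
    s=ctrl.snapshot(c); im=s["color"]
    for d in ctrl.cut_out(s,"strip"):
        m=d["pixels"]; pts=np.argwhere(m)[:,::-1]
        w=np.array([ray(s,p,.01)[:2] for p in pts],np.float32)
        (cx,cy),sz,a=cv2.minAreaRect(w*1000); b=cv2.boxPoints(((cx,cy),sz,a))
        v=np.linalg.svd(w-w.mean(0),full_matrices=False)[2][0]
        print(c,"strip",d["conf"],im[m].mean(0).round(),np.round([cx,cy]),np.round(sz),np.degrees(np.arctan2(v[1],v[0])).round(1))
    for d in ctrl.cut_out(s,"thimble"):
        print("thimble",d["conf"],px(d),ray(s,px(d),.167 if c=="top" else .157)[:2].round(3))
s=ctrl.snapshot("top"); 
print("railend",ray(s,(296,220.5),.045),"thimbletop",ray(s,(213,220),.177))
big=cv2.resize(s["color"][170:300,180:380],None,fx=4,fy=4,interpolation=cv2.INTER_CUBIC);cv2.imwrite("pics/c.png",big[:,:,::-1])
```

```text
top strip 0.72 [226. 220. 213.] [ 302. -182.] [166.  20.] -114.4
top strip 0.68 [229. 223. 216.] [ 470. -231.] [ 30. 242.] -80.2
thimble 0.6 [215.104 219.984] [0.574 0.222]
scene strip 0.89 [190. 187. 180.] [ 471. -231.] [ 33. 240.] 99.3
scene strip 0.62 [208. 129.  55.] [377.  54.] [241.  33.] 69.2
scene strip 0.52 [192. 188. 180.] [ 305. -178.] [166.  21.] 65.5
scene strip 0.23 [123. 123. 119.] [598. 181.] [215. 230.] 81.8
thimble 0.54 [392.576 286.608] [0.566 0.229]
railend [0.58871027 0.03781216 0.045     ] thimbletop [0.57307621 0.22451621 0.177     ]
```

View pics/c.png

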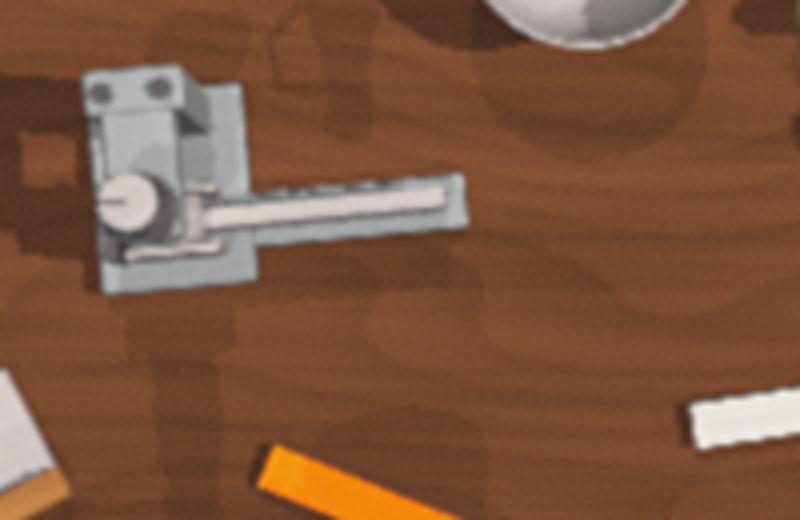

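The rail runs at about 95–96°. Its end is near (0.592, 0.05) and the spindle near (0.573, 0.226). I'm setting out for a close look.

send_rows(deltas=[[[0.558, 0.519, 0], 0], [[0.558, 0.519, 0], 0], [[0.558, 0.519, 0], 0], [[0.558, 0.519, 0], 0], [[0.558, 0.519, 0], 0]], gripper=1)

```text
clock: 1.57
tool_pos: [0.2907, 0.4708, 0.2923]
orientation: [-180.0, -0.0, -15.5]
force: [0.6, 0.2, 0.4]
opening: 0.0872
gripper_force: 0.0
```

send_rows(deltas=[[[0.367, 0.341, 0], 0], [[0.367, 0.341, 0], 0], [[0.367, 0.341, 0], 0], [[0.367, 0.341, 0], 0], [[0.367, 0.341, 0], 0]])

```text
clock: 1.98
tool_pos: [0.3996, 0.2931, 0.2926]
orientation: [-179.9, -0.0, -15.5]
force: [1.2, 0.9, -1.0]
opening: 0.0878
gripper_force: 0.0
```

send_rows(deltas=[[[0.177, 0.164, 0], 0.39], [[0.177, 0.164, 0], 0.39], [[0.177, 0.164, 0], 0.39], [[0.177, 0.164, 0], 0.39], [[0.177, 0.164, 0], 0.39]])

```text
clock: 2.4
tool_pos: [0.5013, 0.1277, 0.2925]
orientation: [-180.0, -0.0, -51.1]
force: [-0.3, 0.1, -0.1]
opening: 0.0879
gripper_force: 0.0
```

send_rows(deltas=[[[0, 0, 0], 0.39], [[0, 0, 0], 0.39], [[0, 0, 0], 0.39], [[0, 0, 0], 0.39], [[0, 0, 0], 0.39]])

```text
clock: 2.82
tool_pos: [0.5003, 0.1303, 0.2922]
orientation: [-180.0, 0.0, -86.2]
force: [0.6, 0.0, -0.3]
opening: 0.0876
gripper_force: 0.0
```

Run:
```python
from h import *
s=ctrl.snapshot("wrist"); save(s,"w1.png")
o=ctrl.get_obs(); print(o["tool_pos"],o["orientation"],o["clock"],o["joint_pos"].round(1))
R,t,f=cam(s); print("cam",(-R.T@t).round(3),f, R[2].round(2))
for n,z in [("thimble",.157),("rail_end",.045),("mouth",.045),("stop",.058),("anvil",.045)]:
    for d in ctrl.boxes_of(s,n): print(n,round(d["conf"],2),px(d).round(),ray(s,px(d),z)[:2].round(4))
```

```text
[0.50020534 0.13043389 0.29227628] [-1.79991797e+02  9.85537356e-03 -8.65847153e+01] 2.8667 [ 36.4   5.6 -19.   -0.  -65.4 -33. ]
cam [0.505 0.058 0.386] 393.8436227813486 [-0.02  0.27 -0.96]
thimble 0.76 [213. 381.] [0.5674 0.2273]
rail_end 0.62 [230. 263.] [0.5809 0.1829]
mouth 0.56 [231. 267.] [0.5802 0.1867]
anvil 0.79 [238. 299.] [0.5732 0.2186]
```

View pics/w1.png

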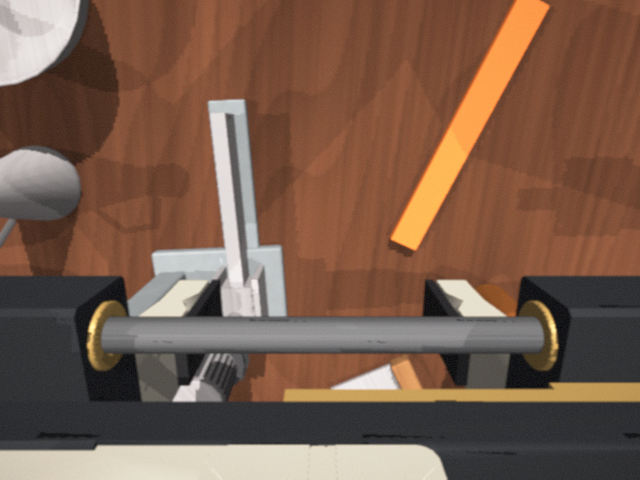

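The wrist view shows the rail end top near (218,113), the rail running down to the cheeks at (238,285), and the thimble at (215,380). I'll extract the rail's top edges numerically.

Run:
```python
from h import *
s=ctrl.snapshot("wrist"); np.save("pics/w.npy",s["color"]); g=s["color"].mean(2)
for r in (104,108,112,116,120,180,240): print(r,g[r,204:252].astype(int))
P=[]
for r in range(122,242,4):
    c=np.where(g[r,200:260]>180)[0]+200
    if len(c): P.append([(c.min()+c.max())/2,r]); 
    if r%40==2: print(r,c.min(),c.max())
w=np.array([ray(s,p,.045)[:2] for p in P]); v=np.linalg.svd(w-w.mean(0))[2][0]; v*=np.sign(v[1])
print("rail dir",np.degrees(np.arctan2(v[1],v[0])),w[0],w[-1])
```

```text
104 [ 90  93  91  99 122 156 183 198 198 200 200 201 201 200 198 196 200 197
 197 198 194 198 200 200 196 199 200 198 199 197 198 199 198 199 203 200
 204 201 197 195 181 148 110  83  75  69  67  66]
108 [ 91  96  95  95 112 145 177 194 195 195 196 197 197 195 198 197 199 196
 195 197 200 198 198 199 199 199 198 196 199 197 196 197 198 199 198 200
 200 200 199 198 190 163 127  90  76  72  68  70]
112 [ 90  94  94  96 101 135 173 203 218 222 220 221 220 221 221 223 222 222
 222 223 214 185 144 122 123 136 139 147 157 164 180 191 199 197 200 200
 198 191 186 185 178 165 135 100  81  67  69  69]
116 [ 93  91  92  96  95 111 153 198 222 225 225 225 226 225 223 225 224 225
 226 225 221 198 146 105  81  67  76  86  89  93 121 153 169 176 174 176
 175 176 175 177 174 165 142 108  85  73  68  73]
120 [ 92  96  93  95  98 109 143 185 213 224 226 226 224 225 224 223 226 225
 225 225 222 208 168 114  88  86  89  85  89  89 111 144 165 178 178 173
 177 177 175 176 177 170 152 123  94  75  73  71]
180 [ 96  93  93  90  93  92  92  95  95  95  94  96 119 163 201 221 222 223
 222 221 222 222 223 220 223 222 219 203 159 110  89  88  87  90  91 100
 128 156 176 177 178 180 179 175 182 179 171 156]
240 [ 96  96  97  96  98 103 100  98  96  90  91  86  89  90  90  95  95  96
 115 156 196 216 221 224 222 223 223 221 225 221 224 224 219 195 147 103
  86  95  98 101 105 125 161 192 200 197 200 199]
122 212 226
162 216 229
202 220 246
rail dir 101.23569420230089 [0.59158738 0.06101652] [0.57243499 0.15987287]
```

Run:
```python
from h import *
s=ctrl.snapshot("wrist")
a,b,c=[ray(s,p,.045)[:2] for p in ((217.3,110.5),(224.5,180),(230.4,240))]
e,m=ray(s,(218.2,120),.045)[:2],c
v=(c-e)/np.linalg.norm(c-e); ang=np.degrees(np.arctan2(v[1],v[0])); print(a,b,c,"ang",ang)
print("spindle from rail",a+v*.178, "home strip centre",a+v*.088, "strip centre, end at y=-60",a-v*.002, proj(s,[*(a+v*.178),.177]))
```

```text
[0.59298659 0.05195053] [0.58644676 0.10875053] [0.58056384 0.16232859] ang 96.4494264442086
spindle from rail [0.57299253 0.22882404] home strip centre [0.58310188 0.13939362] strip centre, end at y=-60 [0.59321124 0.04996319] [193.45803828 401.58430063]
```

send_rows(deltas=[[[0.224, 0.033, 0], 0], [[0.224, 0.033, 0], 0], [[0.224, 0.033, 0], 0], [[0.224, 0.033, 0], 0], [[0.224, 0.033, 0], 0]])

```text
clock: 3.63
tool_pos: [0.486, -0.0535, 0.2923]
orientation: [180.0, -0.0, -85.8]
force: [-1.1, 0.1, -0.7]
opening: 0.0877
gripper_force: 0.0
```

send_rows(deltas=[[[0.224, 0.032, 0.1], -0.067], [[0.224, 0.032, 0.1], -0.067], [[0.224, 0.032, 0.1], -0.067], [[0.224, 0.032, 0.1], -0.067], [[0.224, 0.032, 0.1], -0.067]])

```text
clock: 4.05
tool_pos: [0.4739, -0.2329, 0.211]
orientation: [180.0, 0.0, -79.7]
force: [1.3, -0.6, 0.6]
opening: 0.0876
gripper_force: 0.0
```

Run:
```python
from h import *
s=ctrl.snapshot("wrist"); save(s,"w2.png")
o=ctrl.get_obs(); print(o["tool_pos"],o["orientation"],o["clock"],o["joint_pos"].round(1))
print("model strip px",[proj(s,p).round() for p in ([.4705,-.231,.01],[.4507,-.1126,.01],[.490,-.349,.01])])
print([ (round(d["conf"],2),px(d).round(),ray(s,px(d),.005)[:2].round(4)) for d in ctrl.boxes_of(s,"strip_end")])
for d in ctrl.cut_out(s,"strip"):
    pts=np.argwhere(d["pixels"])[:,::-1]; w=np.array([ray(s,p,.01)[:2] for p in pts],np.float32)*1000
    print(d["conf"],cv2.minAreaRect(w),s["color"][d["pixels"]].mean(0))
```

```text
[ 0.47269315 -0.23545435  0.20842732] [ 1.79741265e+02  6.67650258e-02 -7.97929185e+01] 4.1 [ -5.2  11.1 -24.3   0.  -54.9  15.4]
model strip px [array([326., 228.]), array([323., 364.]), array([329.,  60.])]
[(0.91, array([327., 190.]), array([ 0.4749, -0.2596])), (0.58, array([566., 262.]), array([ 0.2753, -0.2372]))]
0.8 ((467.9955139160156, -231.37034606933594), (28.000490188598633, 239.33078002929688), 9.94375228881836) [248.51180061 246.37792472 244.10722279]
0.79 ((304.79339599609375, -184.94439697265625), (165.6466064453125, 24.24321746826172), 64.14066314697266) [212.91254753 207.72370089 203.32889734]
```

View pics/w2.png

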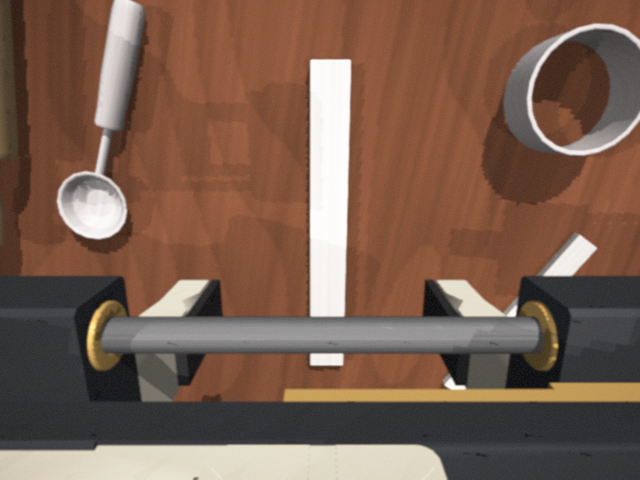

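The wrist view shows the strip upright in the picture from (330,60) to (327,365), centred between the fingers. Fit: centre (0.468, -0.2315), direction 99.9°. I'm going down.

send_rows(deltas=[[[-0.004, 0.004, 0.05], 0], [[-0.004, 0.004, 0.1], 0], [[-0.004, 0.004, 0.14], 0], [[-0.004, 0.004, 0.16], 0], [[-0.004, 0.004, 0.16], 0]])

```text
clock: 4.62
tool_pos: [0.4694, -0.227, 0.0812]
orientation: [179.7, 0.1, -79.7]
force: [0.5, 0.4, 0.6]
opening: 0.0879
gripper_force: 0.0
```

Run:
```python
from h import *
s=ctrl.snapshot("wrist"); s=ctrl.snapshot("wrist")
o=ctrl.get_obs(); print(o["tool_pos"],o["orientation"],o["clock"],o["force"])
```

```text
[ 0.47174614 -0.22753967  0.08468202] [ 1.79983169e+02 -1.38727008e-02 -7.96327168e+01] 4.7167 [ 0.3375435  -1.18572122  1.21144692]
```

send_rows(deltas=[[[0.004, 0.004, 0.009], 0], [[0.004, 0.004, 0.018], 0], [[0.004, 0.004, 0.018], 0], [[0.004, 0.004, 0.018], 0], [[0.004, 0.004, 0.018], 0]])

```text
clock: 5.13
tool_pos: [0.4687, -0.2319, 0.0703]
orientation: [-180.0, -0.0, -79.7]
force: [0.7, 0.1, -0.4]
opening: 0.0876
gripper_force: 0.0
```

send_rows(deltas=[[[0, 0, 0], 0], [[0, 0, 0], 0], [[0, 0, 0], 0], [[0, 0, 0], 0], [[0, 0, 0], 0]], gripper=0)

```text
clock: 5.55
tool_pos: [0.4685, -0.2318, 0.0698]
orientation: [-180.0, -0.0, -79.7]
force: [-0.1, -0.1, 0.0]
opening: 0.0594
gripper_force: 0.0
```

send_rows(deltas=[[[0, 0, 0], 0], [[0, 0, 0], 0], [[0, 0, 0], 0], [[0, 0, 0], 0], [[0, 0, 0], 0]])

```text
clock: 5.97
tool_pos: [0.4685, -0.2318, 0.0698]
orientation: [-180.0, -0.0, -79.7]
force: [-0.1, -0.2, -1.3]
opening: 0.0273
gripper_force: 30.0
```

send_rows(deltas=[[[0, 0, -0.01], 0], [[0, 0, -0.035], 0], [[0, 0, -0.07], 0], [[0, 0, -0.1], 0], [[0, 0, -0.12], 0]])

```text
clock: 6.38
tool_pos: [0.4689, -0.232, 0.1685]
orientation: [-179.9, -0.0, -79.7]
force: [1.0, -0.1, -2.0]
opening: 0.0274
gripper_force: 30.0
```

send_rows(deltas=[[[-0.02, -0.014, 0], 0], [[-0.05, -0.035, 0], 0], [[-0.085, -0.06, 0], 0], [[-0.12, -0.084, 0], 0], [[-0.155, -0.109, 0], 0]])

```text
clock: 6.8
tool_pos: [0.5321, -0.093, 0.1664]
orientation: [-180.0, 0.0, -79.8]
force: [0.5, -0.3, -1.6]
opening: 0.0275
gripper_force: 30.0
```

send_rows(deltas=[[[-0.035, -0.025, 0], 0.01], [[-0.07, -0.049, 0], 0.02], [[-0.105, -0.074, 0], 0.03], [[-0.135, -0.095, 0], 0.043], [[-0.151, -0.106, 0], 0.043]])

```text
clock: 7.22
tool_pos: [0.5952, 0.0426, 0.1661]
orientation: [-180.0, 0.0, -83.6]
force: [0.6, -0.0, -2.5]
opening: 0.0273
gripper_force: 30.0
```

Run:
```python
from h import *
s=ctrl.snapshot("wrist"); s=ctrl.snapshot("wrist"); s=ctrl.snapshot("top"); save(s,"t2.png"); s=ctrl.snapshot("wrist"); save(s,"w3.png")
o=ctrl.get_obs(); print(o["tool_pos"],o["orientation"],o["clock"],o["force"],o["moment"],o["opening"])
a=np.array([.59299,.05195]);v=np.array([np.cos(np.radians(96.45)),np.sin(np.radians(96.45))])
print([proj(s,[*(a+v*k),.045]) for k in (0,.05,.1,.144)])
g=s["color"].mean(2)
for d in ctrl.cut_out(s,"strip"):
    z=o["tool_pos"][2]-.0598
    pts=np.argwhere(d["pixels"])[:,::-1]; w=np.array([ray(s,p,z)[:2] for p in pts],np.float32)*1000
    print(d["conf"],cv2.minAreaRect(w),s["color"][d["pixels"]].mean(0))
```

```text
[0.59353318 0.03965943 0.16555432] [ 1.79928377e+02 -9.03378831e-03 -8.35602944e+01] 7.4167 [-1.07738056 -0.02357106 -2.65156622] [ 0.01098355  0.02988833 -0.02379514] 0.027179284988273683
[array([321.43544257, 277.03367595]), array([321.30073762, 353.13062471]), array([321.1802237 , 421.21083635]), array([321.08420835, 475.45141857])]
0.97 ((471.5467224121094, 37.384952545166016), (72.31986236572266, 19.980846405029297), 77.34628295898438) [219.17437941 121.52191235  57.71406681]
0.59 ((597.820068359375, 4.061576843261719), (28.31441307067871, 156.193115234375), 6.301453590393066) [231.56102191 227.93814759 224.17436526]
```

View pics/w3.png

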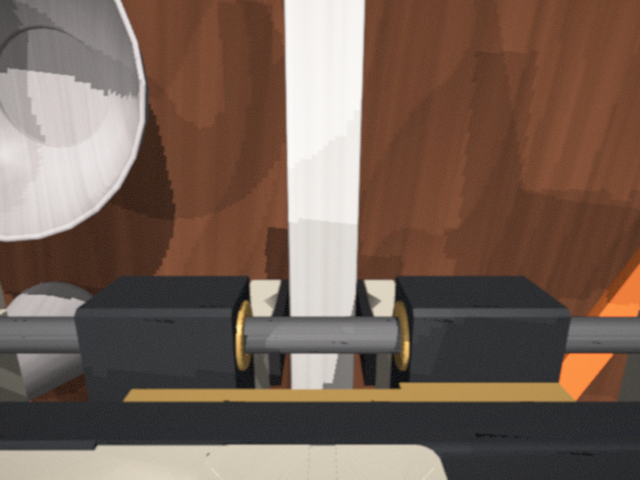

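The wrist view shows the strip held straight between the fingers, running up from (323,390) to (325,0), within about 0.6 mm and 0.2° of the rail line. I'm lowering it onto the rail.

send_rows(deltas=[[[0, 0, 0.015], 0], [[0, 0, 0.035], 0], [[0, 0, 0.05], 0], [[0, 0, 0.058], 0], [[0, 0, 0.061], 0]])

```text
clock: 7.88
tool_pos: [0.5932, 0.0384, 0.116]
orientation: [179.9, -0.0, -83.7]
force: [0.2, 0.4, -2.6]
opening: 0.0272
gripper_force: 30.0
```

send_rows(deltas=[[[0, 0, 0.001], 0], [[0, 0, 0.001], 0], [[0, 0, 0.001], 0], [[0, 0, 0.002], 0], [[0, 0, 0.002], 0]])

```text
clock: 8.3
tool_pos: [0.5943, 0.0398, 0.1158]
orientation: [-180.0, 0.0, -83.6]
force: [0.5, 1.5, -1.5]
opening: 0.0275
gripper_force: 30.0
```

send_rows(deltas=[[[0, 0, 0], 0], [[0, 0, 0], 0], [[0, 0, 0.001], 0], [[0, 0, 0.001], 0], [[0, 0, 0.001], 0]])

```text
clock: 8.72
tool_pos: [0.5942, 0.0398, 0.1147]
orientation: [-180.0, 0.0, -83.6]
force: [0.0, 1.0, -1.1]
opening: 0.0278
gripper_force: 30.0
```

send_rows(deltas=[[[0, 0, 0.001], 0], [[0, 0, 0.001], 0], [[0, 0, 0.001], 0], [[0, 0, 0.001], 0], [[0, 0, 0.001], 0]])

```text
clock: 9.13
tool_pos: [0.5943, 0.0397, 0.1144]
orientation: [-180.0, -0.0, -83.6]
force: [-2.4, 0.2, 4.2]
opening: 0.0273
gripper_force: 30.0
```

Run:
```python
from h import *
s=ctrl.snapshot("scene"); save(s,"s3.png")
o=ctrl.get_obs(); print(o["tool_pos"],o["orientation"],o["clock"],o["force"],o["moment"])
big=cv2.resize(s["color"][200:380,220:460],None,fx=3.3,fy=3.3,interpolation=cv2.INTER_CUBIC);cv2.imwrite("pics/s3c.png",big[:,:,::-1])
```

```text
[0.59429387 0.03971356 0.11444426] [-1.79966749e+02 -4.49603372e-03 -8.35963751e+01] 9.1833 [-2.83478943  0.49958621  4.69328809] [0.147602   0.71883805 0.04915085]
```

View pics/s3c.png

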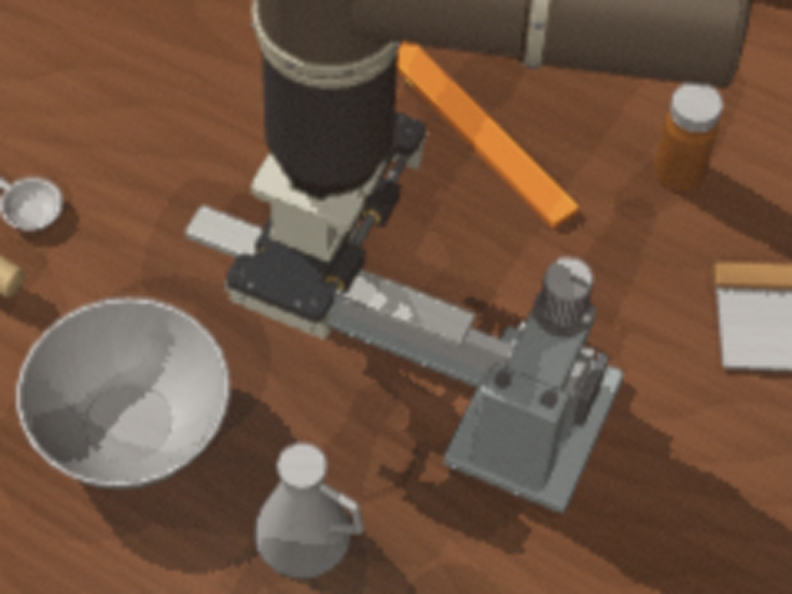

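The scene crop shows the strip lying on the rail, its end at (470,325) in the crop short of the mouth, with light contact force. I'm sliding it in.

send_rows(deltas=[[[-0.006, 0, -0.0004], 0], [[-0.016, 0, -0.0004], 0], [[-0.028, 0, -0.0004], 0], [[-0.038, 0, -0.0004], 0], [[-0.044, 0, -0.0004], 0]])

```text
clock: 9.6
tool_pos: [0.5906, 0.0755, 0.1147]
orientation: [-179.9, -0.0, -83.6]
force: [0.2, -3.9, 6.3]
opening: 0.0272
gripper_force: 30.0
```

send_rows(deltas=[[[-0.006, 0, 0], 0], [[-0.012, 0, 0], 0], [[-0.018, 0, 0], 0], [[-0.024, 0, 0], 0], [[-0.028, 0, 0], 0]])

```text
clock: 10.02
tool_pos: [0.5881, 0.0975, 0.1148]
orientation: [-179.9, -0.0, -83.6]
force: [1.0, -5.5, 5.3]
opening: 0.0273
gripper_force: 30.0
```

send_rows(deltas=[[[-0.006, 0, -0.0003], 0], [[-0.013, 0, -0.0003], 0], [[-0.02, 0, -0.0003], 0], [[-0.027, 0, -0.0003], 0], [[-0.032, 0, -0.0003], 0]])

```text
clock: 10.43
tool_pos: [0.585, 0.123, 0.1147]
orientation: [-180.0, -0.0, -83.6]
force: [0.2, -4.3, 6.8]
opening: 0.0277
gripper_force: 30.0
```

send_rows(deltas=[[[-0.004, 0, 0], 0], [[-0.008, 0, 0], 0], [[-0.011, 0, 0], 0], [[-0.013, 0, 0], 0], [[-0.013, 0, 0], 0]])

```text
clock: 10.85
tool_pos: [0.5839, 0.1334, 0.1147]
orientation: [-180.0, -0.0, -83.6]
force: [0.1, -3.4, 6.1]
opening: 0.0273
gripper_force: 30.0
```

send_rows(deltas=[[[-0.001, 0, 0], 0], [[-0.002, 0, 0], 0], [[-0.003, 0, 0], 0], [[-0.004, 0, 0], 0], [[-0.004, 0, 0], 0]])

```text
clock: 11.27
tool_pos: [0.5835, 0.1363, 0.1147]
orientation: [-180.0, -0.0, -83.6]
force: [-0.0, -4.4, 6.6]
opening: 0.0271
gripper_force: 30.0
```

send_rows(deltas=[[[-0.0005, 0, 0], 0], [[-0.001, 0, 0], 0], [[-0.0015, 0, 0], 0], [[-0.002, 0, 0], 0], [[-0.002, 0, 0], 0]])

```text
clock: 11.68
tool_pos: [0.5833, 0.1378, 0.1147]
orientation: [-180.0, -0.0, -83.6]
force: [0.6, -4.8, 5.6]
opening: 0.0274
gripper_force: 30.0
```

send_rows(deltas=[[[-0.0005, 0, 0], 0], [[-0.001, 0, 0], 0], [[-0.0015, 0, 0], 0], [[-0.0015, 0, 0], 0], [[-0.0015, 0, 0], 0]])

```text
clock: 12.1
tool_pos: [0.5832, 0.139, 0.1147]
orientation: [-180.0, -0.0, -83.6]
force: [0.6, -4.3, 6.3]
opening: 0.0272
gripper_force: 30.0
```

send_rows(deltas=[[[-0.0005, 0, 0], 0], [[-0.001, 0, 0], 0], [[-0.001, 0, 0], 0], [[-0.001, 0, 0], 0], [[-0.001, 0, 0], 0]])

```text
clock: 12.52
tool_pos: [0.5832, 0.1391, 0.1147]
orientation: [-180.0, -0.1, -83.6]
force: [2.1, -9.5, 5.4]
opening: 0.0274
gripper_force: 30.0
```

send_rows(deltas=[[[-0.0005, 0, 0], 0], [[-0.0005, 0, 0], 0], [[-0.0005, 0, 0], 0], [[-0.0005, 0, 0], 0], [[-0.0005, 0, 0], 0]])

```text
clock: 12.93
tool_pos: [0.5832, 0.1391, 0.1147]
orientation: [180.0, -0.1, -83.6]
force: [2.9, -9.0, 5.7]
opening: 0.0273
gripper_force: 30.0
```

send_rows(deltas=[[[-0.0005, 0, 0], 0], [[-0.001, 0, 0], 0], [[-0.001, 0, 0], 0], [[-0.001, 0, 0], 0], [[-0.001, 0, 0], 0]])

```text
clock: 13.35
tool_pos: [0.5832, 0.1393, 0.1147]
orientation: [180.0, -0.1, -83.6]
force: [3.5, -13.2, 5.0]
opening: 0.0271
gripper_force: 30.0
```

Run:
```python
from h import *
o=ctrl.get_obs(); print(o["tool_pos"],o["orientation"],o["clock"],o["force"],o["moment"])
a=np.array([.59299,.05195]);th=np.radians(96.45);v=np.array([np.cos(th),np.sin(th)])
s=ctrl.snapshot("wrist")
print("expected far end px if home", proj(s,[*(a-v*.032),.055]))
g=s["color"].mean(2); u=int(proj(s,[*(a-v*.032),.055])[0]); print(g[::6,u].astype(int))
print(s["color"].shape, ctrl.get_obs()["clock"])
```

```text
[0.58316204 0.13925394 0.11473291] [ 1.79982503e+02 -1.48957626e-01 -8.35996492e+01] 13.35 [  3.53975338 -13.15429816   5.00299589] [-4.78986272 -1.56793976 -0.02926453]
expected far end px if home [322.34583243 -16.17036571]
[233 234 233 235 236 236 238 237 236 237 237 237 238 238 238 238 238 238
 237 239 239 239 239 240 241 239 240 239 239 240 241 240 241 240 240 240
 239 231 222 222 222 222 222 222 221 221 221 221 221 221 220 219 221  94
 125 142 145 127  95 196 215 213 212 215 213 153 144  57  47  44  44  49
  49  48  86 208 205 204 204 202]
(480, 640, 3) 13.4
```

The strip is home: it stopped where expected, within 1 mm, at about 9 N net on the stop. I'm releasing and rising.

send_rows(deltas=[[[0, 0, 0], 0], [[0, 0, 0], 0], [[0, 0, 0], 0], [[0, 0, 0], 0], [[0, 0, 0], 0]], gripper=0.75)

```text
clock: 13.82
tool_pos: [0.5826, 0.1412, 0.1141]
orientation: [180.0, 0.0, -83.6]
force: [0.9, -0.8, -0.5]
opening: 0.0554
gripper_force: 0.0
```

send_rows(deltas=[[[0, 0, -0.01], 0], [[0, 0, -0.04], 0], [[0, 0, -0.09], 0], [[0, 0, -0.14], 0], [[0, 0, -0.19], 0]])

```text
clock: 14.23
tool_pos: [0.5824, 0.1406, 0.2686]
orientation: [180.0, -0.0, -83.6]
force: [1.2, 0.7, 0.5]
opening: 0.0656
gripper_force: 0.0
```

send_rows(deltas=[[[0, 0, -0.03], -0.08], [[0, 0, -0.03], -0.16], [[0, 0, -0.03], -0.24], [[0, 0, -0.03], -0.32], [[0, 0, -0.03], -0.39]])

```text
clock: 14.65
tool_pos: [0.5826, 0.1408, 0.2913]
orientation: [-179.9, 0.0, -48.1]
force: [0.0, -0.5, 0.2]
opening: 0.0657
gripper_force: 0.0
```

send_rows(deltas=[[[0, 0, 0], -0.08], [[0, 0, 0], -0.16], [[0, 0, 0], -0.24], [[0, 0, 0], -0.32], [[0, 0, 0], -0.39]])

```text
clock: 15.07
tool_pos: [0.5827, 0.1408, 0.291]
orientation: [-180.0, -0.0, -13.0]
force: [0.0, 0.3, 0.2]
opening: 0.0659
gripper_force: 0.0
```

send_rows(deltas=[[[0, 0, 0], -0.08], [[0, 0, 0], -0.16], [[0, 0, 0], -0.24], [[0, 0, 0], -0.32], [[0, 0, 0], -0.39]])

```text
clock: 15.48
tool_pos: [0.5827, 0.1408, 0.291]
orientation: [-180.0, -0.0, 22.1]
force: [0.9, 1.3, 0.4]
opening: 0.0658
gripper_force: 0.0
```

send_rows(deltas=[[[0, 0, 0], -0.08], [[0, 0, 0], -0.16], [[0, 0, 0], -0.24], [[0, 0, 0], -0.32], [[0, 0, 0], -0.39]])

```text
clock: 15.9
tool_pos: [0.5827, 0.1408, 0.291]
orientation: [180.0, -0.0, 57.2]
force: [0.1, -0.1, -0.1]
opening: 0.0652
gripper_force: 0.0
```

Run:
```python
from h import *
s=ctrl.snapshot("wrist"); s=ctrl.snapshot("wrist"); s=ctrl.snapshot("wrist"); save(s,"w5.png")
o=ctrl.get_obs(); print(o["tool_pos"],o["orientation"],o["clock"],o["force"],o["joint_pos"].round(1))
a=np.array([.59299,.05195]);th=np.radians(96.45);v=np.array([np.cos(th),np.sin(th)])
print([proj(s,[*(a+v*.178),z]).round() for z in (.177,.137)])
for d in ctrl.cut_out(s,"thimble"): print(d["conf"],px(d),ray(s,px(d),.165))
print([proj(s,[*(a+v*k),.055]).round() for k in (-.032,.088,.208)])
```

```text
[0.58273317 0.14078286 0.29084226] [ 1.79991695e+02 -2.56386165e-02  5.66270104e+01] 16.05 [-0.46448074  0.00223124 -0.16087789] [ 32.2  13.5  -9.4  -0.  -67.1 114.4]
[array([212., 136.]), array([230., 135.])]
0.87 [217.408 135.504] [0.57276947 0.22895668 0.165     ]
[array([406., 316.]), array([323., 217.]), array([227., 103.])]
```

View pics/w5.png

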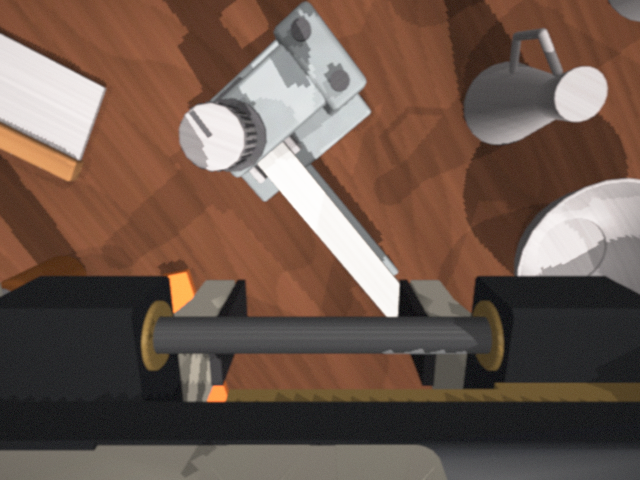

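The wrist view shows the strip seated in the channel and the thimble top at (212,136), which agrees with the spindle estimate (0.573, 0.2288). I'm moving above it.

send_rows(deltas=[[[0.02, -0.0165, 0], -0.07], [[0.045, -0.037, 0], -0.14], [[0.07, -0.058, 0], -0.21], [[0.0854, -0.0704, 0], -0.28], [[0.0854, -0.0704, 0], -0.28]])

```text
clock: 16.52
tool_pos: [0.5728, 0.2313, 0.2903]
orientation: [180.0, -0.0, 82.3]
force: [-0.1, -0.6, -0.8]
opening: 0.0656
gripper_force: 0.0
```

send_rows(deltas=[[[0, 0, 0], 0], [[0, 0, 0.01], 0], [[0, 0, 0.02], 0], [[0, 0, 0.025], 0], [[0, 0, 0.025], 0]])

```text
clock: 16.93
tool_pos: [0.5726, 0.2276, 0.2685]
orientation: [-179.9, 0.1, 81.9]
force: [-0.3, -0.1, -0.8]
opening: 0.0661
gripper_force: 0.0
```

Run:
```python
from h import *
o=ctrl.get_obs(); print(o["tool_pos"],o["orientation"],o["clock"],o["force"],o["joint_pos"].round(1))
y=np.radians(o["orientation"][2]); d=np.array([.573,.2288])-o["tool_pos"][:2]
print("dx,dy shares",(d@[np.cos(y),np.sin(y)])/.8,(d@[np.sin(y),-np.cos(y)])/.8)
```

```text
[0.57258906 0.227617   0.26854718] [-1.79877791e+02  9.95665966e-02  8.18651694e+01] 16.9333 [-0.29603439 -0.1370719  -0.83240196] [ 39.8  16.   -8.9  -0.  -65.2 132.1]
dx,dy shares 0.001536559200082047 0.0002992584563218745
```

send_rows(deltas=[[[0, 0, 0.02], 0], [[0, 0, 0.045], 0], [[0, 0, 0.065], 0], [[0, 0, 0.077], 0], [[0, 0, 0.08], 0]])

```text
clock: 17.35
tool_pos: [0.5725, 0.2279, 0.2044]
orientation: [-179.9, 0.1, 81.9]
force: [-0.3, 0.5, -0.4]
opening: 0.0658
gripper_force: 0.0
```

send_rows(deltas=[[[0, 0, 0], 0], [[0, 0, 0], 0], [[0, 0, 0], 0], [[0, 0, 0], 0], [[0, 0, 0], 0]])

```text
clock: 17.77
tool_pos: [0.5734, 0.2289, 0.2071]
orientation: [179.9, -0.1, 82.0]
force: [-0.1, -0.1, 0.9]
opening: 0.0658
gripper_force: 0.0
```

Run:
```python
from h import *
o=ctrl.get_obs(); print(o["tool_pos"],o["orientation"],o["clock"],o["force"],o["moment"],o["joint_pos"].round(1))
y=np.radians(o["orientation"][2]); d=np.array([.573,.2288])-o["tool_pos"][:2]
print("dx,dy shares",(d@[np.cos(y),np.sin(y)])/.8,(d@[np.sin(y),-np.cos(y)])/.8)
```

```text
[0.57337484 0.22888648 0.20713793] [ 1.79945723e+02 -5.34160629e-02  8.19881211e+01] 17.7667 [-0.12912647 -0.08220359  0.89020793] [-0.1051323  -0.10330343  0.0349635 ] [ 39.9  18.9 -13.5   0.  -57.5 132.1]
dx,dy shares -0.0001723468642652888 -0.00044891633572586784
```

Well centred, so I'm closing.

send_rows(deltas=[[[0, 0, 0], 0], [[0, 0, 0], 0], [[0, 0, 0], 0], [[0, 0, 0], 0], [[0, 0, 0], 0]], gripper=0)

```text
clock: 18.18
tool_pos: [0.5731, 0.2287, 0.2063]
orientation: [-180.0, 0.0, 82.0]
force: [-0.3, 0.1, -0.1]
opening: 0.038
gripper_force: 0.0
```

send_rows(deltas=[[[0, 0, 0], 0], [[0, 0, 0], 0], [[0, 0, 0], 0], [[0, 0, 0], 0], [[0, 0, 0], 0]])

```text
clock: 18.6
tool_pos: [0.5727, 0.2287, 0.2063]
orientation: [-180.0, 0.0, 82.0]
force: [-5.8, 0.4, 3.4]
opening: 0.0333
gripper_force: 30.0
```

```bash
cat > m.py <<'E'
from h import *
o=ctrl.get_obs(); print(round(o["clock"],2),"yaw",o["orientation"][2].round(2),"F",o["force"].round(1),"M",o["moment"].round(3),"q6",o["joint_pos"][5].round(1),"op",round(o["opening"],4))
E
python3 m.py
```

```text
18.6 yaw 81.99 F [-5.8  0.4  3.4] M [ 0.358  1.831 -0.037] q6 132.1 op 0.0333
```

send_rows(deltas=[[[0, 0, 0], 0.05], [[0, 0, 0], 0.11], [[0, 0, 0], 0.17], [[0, 0, 0], 0.23], [[0, 0, 0], 0.29]])

```text
clock: 19.02
tool_pos: [0.5728, 0.2287, 0.2063]
orientation: [-180.0, 0.0, 55.6]
force: [-4.6, -0.2, 2.7]
opening: 0.0336
gripper_force: 30.0
```

```bash
python3 m.py
```

```text
19.02 yaw 55.63 F [-4.6 -0.2  2.7] M [0.222 1.578 0.107] q6 105.8 op 0.0336
```

send_rows(deltas=[[[0, 0, 0], 0.06], [[0, 0, 0], 0.12], [[0, 0, 0], 0.18], [[0, 0, 0], 0.24], [[0, 0, 0], 0.3]])

```text
clock: 19.43
tool_pos: [0.5728, 0.2286, 0.2063]
orientation: [180.0, 0.0, 28.6]
force: [-3.5, 0.6, 2.3]
opening: 0.0332
gripper_force: 30.0
```

```bash
python3 m.py
```

```text
19.43 yaw 28.63 F [-3.5  0.6  2.3] M [0.013 1.507 0.065] q6 78.8 op 0.0332
```

send_rows(deltas=[[[0, 0, 0], 0.05], [[0, 0, 0], 0.1], [[0, 0, 0], 0.15], [[0, 0, 0], 0.2], [[0, 0, 0], 0.25]])

```text
clock: 19.85
tool_pos: [0.5728, 0.2285, 0.2063]
orientation: [180.0, 0.0, 6.2]
force: [-4.7, 1.1, 3.1]
opening: 0.0337
gripper_force: 30.0
```

```bash
python3 m.py
```

```text
19.85 yaw 6.18 F [-4.7  1.1  3.1] M [-0.114  1.412  0.066] q6 56.3 op 0.0337
```

send_rows(deltas=[[[0, 0, 0], 0.05], [[0, 0, 0], 0.1], [[0, 0, 0], 0.15], [[0, 0, 0], 0.2], [[0, 0, 0], 0.25]])

```text
clock: 20.27
tool_pos: [0.5729, 0.2284, 0.2063]
orientation: [179.9, 0.0, -16.3]
force: [-3.0, -0.5, 4.3]
opening: 0.0332
gripper_force: 30.0
```

```bash
python3 m.py
```

```text
20.27 yaw -16.33 F [-3.  -0.5  4.3] M [-0.192  1.421  0.088] q6 33.8 op 0.0332
```

send_rows(deltas=[[[0, 0, 0], 0.05], [[0, 0, 0], 0.1], [[0, 0, 0], 0.15], [[0, 0, 0], 0.2], [[0, 0, 0], 0.25]])

```text
clock: 20.68
tool_pos: [0.5728, 0.2283, 0.2063]
orientation: [179.9, 0.0, -38.8]
force: [-3.7, -0.7, 3.9]
opening: 0.0333
gripper_force: 30.0
```

```bash
python3 m.py
```

```text
20.68 yaw -38.83 F [-3.7 -0.7  3.9] M [-0.224  1.642  0.137] q6 11.3 op 0.0333
```

send_rows(deltas=[[[0, 0, 0], 0.05], [[0, 0, 0], 0.1], [[0, 0, 0], 0.15], [[0, 0, 0], 0.2], [[0, 0, 0], 0.25]])

```text
clock: 21.1
tool_pos: [0.5727, 0.2282, 0.2063]
orientation: [179.9, -0.0, -61.3]
force: [-5.3, -0.5, 3.7]
opening: 0.0335
gripper_force: 30.0
```

```bash
python3 m.py
```

```text
21.1 yaw -61.33 F [-5.3 -0.5  3.7] M [-0.147  1.788  0.112] q6 -11.2 op 0.0335
```

send_rows(deltas=[[[0, 0, 0], 0.04], [[0, 0, 0], 0.08], [[0, 0, 0], 0.12], [[0, 0, 0], 0.16], [[0, 0, 0], 0.2]])

```text
clock: 21.52
tool_pos: [0.5725, 0.2282, 0.2063]
orientation: [179.9, -0.0, -79.3]
force: [-5.6, 0.6, 4.6]
opening: 0.0336
gripper_force: 30.0
```

```bash
python3 m.py
```

```text
21.52 yaw -79.29 F [-5.6  0.6  4.6] M [-0.185  1.841  0.076] q6 -29.1 op 0.0336
```

send_rows(deltas=[[[0, 0, 0], 0.04], [[0, 0, 0], 0.08], [[0, 0, 0], 0.12], [[0, 0, 0], 0.16], [[0, 0, 0], 0.2]])

```text
clock: 21.93
tool_pos: [0.5725, 0.2282, 0.2063]
orientation: [179.9, -0.1, -97.3]
force: [-5.1, -0.5, 3.5]
opening: 0.0334
gripper_force: 30.0
```

```bash
python3 m.py
```

```text
21.93 yaw -97.29 F [-5.1 -0.5  3.5] M [-0.018  2.092  0.079] q6 -47.1 op 0.0334
```

send_rows(deltas=[[[0, 0, 0], 0.04], [[0, 0, 0], 0.08], [[0, 0, 0], 0.12], [[0, 0, 0], 0.16], [[0, 0, 0], 0.2]])

```text
clock: 22.35
tool_pos: [0.5724, 0.2283, 0.2063]
orientation: [179.9, -0.1, -115.3]
force: [-5.4, -0.6, 5.0]
opening: 0.0332
gripper_force: 30.0
```

```bash
python3 m.py
```

```text
22.35 yaw -115.28 F [-5.4 -0.6  5. ] M [0.097 2.17  0.062] q6 -65.1 op 0.0332
```

send_rows(deltas=[[[0, 0, 0], 0.03], [[0, 0, 0], 0.06], [[0, 0, 0], 0.09], [[0, 0, 0], 0.12], [[0, 0, 0], 0.15]])

```text
clock: 22.77
tool_pos: [0.5724, 0.2283, 0.2063]
orientation: [180.0, -0.1, -128.7]
force: [-4.5, 0.4, 5.2]
opening: 0.033
gripper_force: 30.0
```

```bash
python3 m.py
```

```text
22.77 yaw -128.74 F [-4.5  0.4  5.2] M [0.156 2.246 0.135] q6 -78.6 op 0.033
```

send_rows(deltas=[[[0, 0, 0], 0.03], [[0, 0, 0], 0.06], [[0, 0, 0], 0.09], [[0, 0, 0], 0.12], [[0, 0, 0], 0.15]])

```text
clock: 23.18
tool_pos: [0.5723, 0.2284, 0.2063]
orientation: [180.0, -0.1, -142.2]
force: [-6.3, 0.9, 3.8]
opening: 0.0331
gripper_force: 30.0
```

```bash
python3 m.py
```

```text
23.18 yaw -142.23 F [-6.3  0.9  3.8] M [0.245 2.278 0.249] q6 -92.1 op 0.0331
```

send_rows(deltas=[[[0, 0, 0], 0.015], [[0, 0, 0], 0.03], [[0, 0, 0], 0.045], [[0, 0, 0], 0.06], [[0, 0, 0], 0.075]])

```text
clock: 23.6
tool_pos: [0.5723, 0.2284, 0.2063]
orientation: [180.0, -0.1, -148.9]
force: [-6.2, 0.0, 4.5]
opening: 0.0333
gripper_force: 30.0
```

```bash
python3 m.py
```

```text
23.6 yaw -148.91 F [-6.2  0.   4.5] M [0.274 2.232 0.281] q6 -98.8 op 0.0333
```

send_rows(deltas=[[[0, 0, 0], 0.015], [[0, 0, 0], 0.03], [[0, 0, 0], 0.045], [[0, 0, 0], 0.06], [[0, 0, 0], 0.075]])

```text
clock: 24.02
tool_pos: [0.5723, 0.2284, 0.2063]
orientation: [-180.0, -0.1, -155.7]
force: [-5.9, -0.5, 5.3]
opening: 0.0334
gripper_force: 30.0
```

```bash
python3 m.py
```

```text
24.02 yaw -155.66 F [-5.9 -0.5  5.3] M [0.265 2.248 0.231] q6 -105.5 op 0.0334
```

The moment has levelled off at about 0.25 N m (0.249, 0.281, 0.231), so the ratchet is slipping. I'm stopping and letting go.

send_rows(deltas=[[[0, 0, 0], 0], [[0, 0, 0], 0], [[0, 0, 0], 0], [[0, 0, 0], 0], [[0, 0, 0], 0]], gripper=0.75)

```text
clock: 24.43
tool_pos: [0.5734, 0.2287, 0.2063]
orientation: [-180.0, 0.0, -155.6]
force: [0.7, -0.1, -0.1]
opening: 0.0611
gripper_force: 0.0
```

send_rows(deltas=[[[0, 0, 0], 0], [[0, 0, -0.01], 0], [[0, 0, -0.03], 0], [[0, 0, -0.06], 0], [[0, 0, -0.1], 0]])

```text
clock: 24.85
tool_pos: [0.5723, 0.2282, 0.2858]
orientation: [-180.0, -0.2, -155.6]
force: [0.2, -0.5, -0.3]
opening: 0.0657
gripper_force: 0.0
```

send_rows(deltas=[[[0, 0, -0.03], 0], [[0, 0, -0.05], 0], [[0, 0, -0.06], 0], [[0, 0, -0.06], 0], [[0, 0, -0.06], 0]])

```text
clock: 25.27
tool_pos: [0.5729, 0.2286, 0.3339]
orientation: [180.0, -0.0, -155.6]
force: [0.3, 0.2, -0.5]
opening: 0.0656
gripper_force: 0.0
```

Run:
```python
from h import *
s=ctrl.snapshot("scene")
t=ctrl.snapshot("top"); o=ctrl.get_obs(); print(o["tool_pos"],o["clock"],o["force"])
big=cv2.resize(s["color"][200:380,220:460],None,fx=3.3,fy=3.3,interpolation=cv2.INTER_CUBIC);cv2.imwrite("pics/s4c.png",big[:,:,::-1])
a=np.array([.59299,.05195]);th=np.radians(96.45);v=np.array([np.cos(th),np.sin(th)])
print("far end expected in crop",(proj(s,[*(a-v*.032),.055])-[220,200])*3.3)
```

```text
[0.57259937 0.22844779 0.33275909] 25.3667 [-0.68386591  0.74507427  0.24650163]
far end expected in crop [303.43076718 262.04855384]
```

View pics/s4c.png

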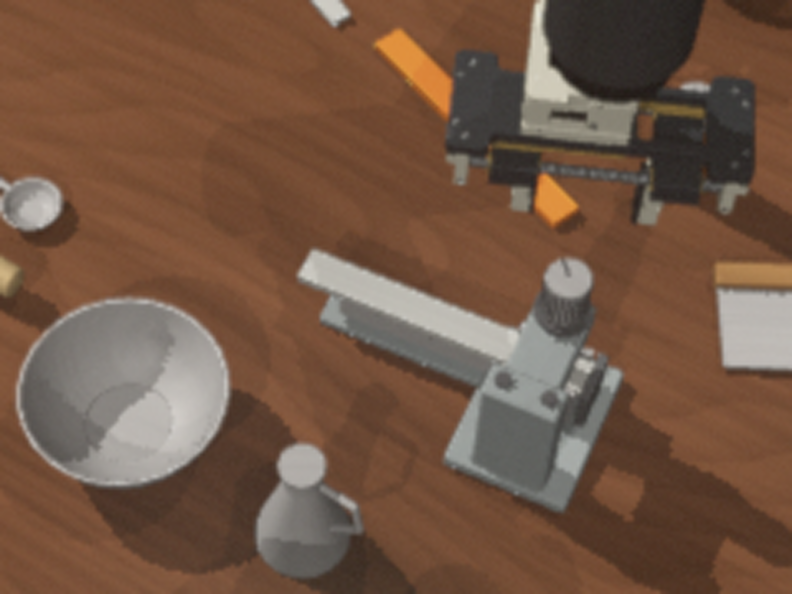

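The strip is level and seated, with its far end at about (306,264) in the crop against (303,262) expected. Nothing else has moved, so I'm handing in.

```bash
python3 -c "
from plant import ctrl
print(ctrl.close_job())"
```

```text
the job is handed in; nothing more can be done
None
```

I slid the strip home against the stop (about 9 N on it) and turned the thimble until the ratchet slipped at about 0.25 N m. I let go there, after roughly 0.3 rad of slip, with the strip clamped and nothing else seen to have moved; the job is handed in at about 25 s, no verdict shown.

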